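Set the jar press on the apricot preserve and lock it

TASK

Set the jar press on the apricot preserve: push its T-handle down until the soft foot meets the pink lid and is squeezed by about three millimetres, and while holding it there twist the handle clockwise to its stop to lock it, then let go, so that the foot stays bearing lightly on the lid. Never bear down hard on the jar, and leave the jar and everything else on the trolley where it stands.

Things in the scene. Friction and masses are not known exactly. Their poses are not given: they have to be found in the camera images.
- press: Jar press, blue-grey cast frame fixed to the tray: base plate 150 x 200 x 14 mm, steel column 25 mm thick standing 88 mm from the plunger's axis towards the press's +y, and an arm 42 mm wide (163 to 213 mm above the tray) that reaches back over the jar. Origin: on the plunger's vertical axis, level with the tray; z up. The jar stands on the base inside a low ring.
- plunger: The press's depth stop: upright steel rod, 12 mm thick, that slides in the arm's bush, T-handle on top, soft foot below; 42 mm travel. A spring lifts it: pushing down takes about 3 N at the top, 0.06 N more per mm, and let go unlocked it flies up. Origin: centre of the T-bar, 291 mm above the tray when up, as it starts; axes parallel to the press's.
- handle (a joint): Turn of the T-handle about the rod (rad): a black bar 76 mm long, 18 mm wide and high, on a steel hub 18 mm thick. At 0 the bar lies along the press's y axis (in line with the arm), clamp open. The value grows clockwise seen from above, up to the stop at 1.36. It starts between 0 and 0.25.
- bush (a point): Top of the round bush with a brass ring at the arm's end, on the plunger's axis, 213 mm above the tray. The friction clamp inside begins to bite when the handle passes about 0.45 rad and takes up to about 0.3 N m to turn on; past 1.15 rad it holds the plunger at its height, less the 1 to 2 mm that it springs back when let go, and stays locked by itself.
- lid_top (a point): Centre of the pink lid's flat top (62 mm wide), 116 mm above the tray. The plunger's black foot (34 mm wide) hangs above it on a screw thread, set differently each time: with the plunger up the gap from foot to lid is anything from 12 to 32 mm. The foot gives 1 mm for every 3 N, at most 9 mm, and does not turn with the handle.
- jar: Closed glass jar of orange apricot preserve with a pink silicone lid, 66 mm in diameter, 102 mm high over the lid, about 0.4 kg, standing loose on the press's base (14 mm above the tray) under the foot. Origin: centre of its underside; z up.
- toaster: Matte white toaster, 270 x 165 x 180 mm, fixed, to the robot's right of the press; origin: centre of its underside. Bystander.
- defrost_toggle (a joint): Small steel toggle switch for defrost on the toaster's end that faces the robot (rad, 0 as it stands at the start). To be left alone.
- sugar_tin: Round steel sugar tin with a wooden knob, 90 mm in diameter, 132 mm high, loose, to the robot's left; origin: centre of its underside. Bystander.
- side_plate: Green melamine side plate, 176 mm in diameter, 18 mm high, loose, to the left of the press and beyond it; origin: centre of its underside. Bystander.
Mind the look-alikes: they are no part of the job. Of the things that look like the jar, the largest one is meant.

How it is judged:
By the outcome, as a careful person would: the job done as asked, in the order asked, and still so for the second after the job is handed in, with the robot touching nothing.
It also fails if it takes over 42 s, if anything falls off the work surface, if the arm or the gripper's body presses on something with over 40 N, if the wrist force passes 120 N, or if a joint passes its speed limit or range.

ROBOT

A 7-joint arm with a two-finger parallel gripper is mounted at the origin on the work surface. World frame = base frame: x ahead of the robot, y to its left, z up, the work surface at z = 0. Lengths are in mm, angles in rad, forces in N, time in s.
With the tool pointing down it reaches from about 350 to 900 mm from the base axis. Payload 8.1 kg.
Tool frame: the origin (TCP) lies at the very end of the fingers, on their centre line; the grasp point (between the pads) lies 19 mm behind it; z points along the fingers, y is the line along which they close (so a half turn about z gives the same grasp; the last joint's range is limited). The gripper opens to 85 mm and grips with 20 to 120 N. Pads are 22 mm wide; open, the fingers measure 114 mm over their backs; the gripper's body (76 mm by 85 mm) begins 54 mm behind the grasp point. The pads swing forward as they close: fully open they stand 13 mm farther back than shut.
Start: joints at [-1.257, 0.434, 0.025, 1.573, -0.012, 1.134, -0.075], TCP at [253.05, 571.495, 231.323] pointing down, gripper open.
Joint ranges: [-2.62, 2.62], [-0.44, 2.09], [-1.27, 1.32], [0.08, 2.57], [-1.32, 4.46], [0.12, 2], [-2.74, 2.74]. Speed limits (rad/s): [2.22, 2.22, 3.01, 3.01, 3.14, 3.14, 3.14].

INTERFACE

Orientations are given as a unit quaternion [w, x, y, z].
In Python, from cell import robot, read_camera gives the robot as it stands. The module is installed in compiled form; this text tells all that it offers.
- The arm moves only by the shell command python3 -m inch 'ROWS' [FORCE]. ROWS is a JSON object whose one key "moves" holds a list of rows, each an object with "claw": the opening, from 0 (shut) to 1 (fully open); "travel": the shift along the world's x, y, z in mm, a list of three; "twist": the turn about the world's z in degrees. A call has exactly 5 rows; each row shifts and turns the commanded pose from where the row before left it; what a row does not reach is not made up. A row lasts 1/10 s, in which the tool goes at most 50 mm and 8.59 degrees, less where a joint would pass 70% of its speed; a pose out of reach is approached as far as the arm can. A call with a gripper value outside its range is refused whole. The fingers move at their own pace and stop on an object; FORCE is the grip in N (left out, the last holds). Time passes only in rows, so rows that do not move let the fingers close, or fill a call up. It gives the time, the measured TCP pose, the force, the opening and the grip force at its end, in the units of the state.
- robot.get_obs(): the state, without advancing time (a new reading comes with each control period).
- read_camera(name): name is "scene" or "top"; returns a dict with "pixels" (400x640x3 uint8, red, green, blue), "camera_matrix" (3x3 intrinsics, pixels), "R" (3x3) and "t" (3): a world point X has camera coordinates R X + t. Camera axes: x right, y down, z forward; pixel columns grow to the right and rows downward; lengths in mm; the calibration is good to about 2 mm. A picture is of the moment at which its call begins. There is no depth.
- robot.sign_off(): hands the job in; it is judged then, once.
The state is a dict: "t": time; "qpos": joint angles; "qd": joint speeds; "joint_efforts": joint torques, N m; "eef_pos": TCP position; "tool_rot": TCP orientation; "force": force on the tool from outside, world axes, zero at the start; "wrist_torque": the same for the moment, N m; "width": opening from 0.0 (shut) to 1.0 (fully open); "gripper_force": force on a finger pad.
Only numpy, scipy, OpenCV 4.12 (cv2) and the standard library are available. Lean on these libraries where they do the work, as an engineer would, in place of code of your own. Each camera call takes 0.05 s, during which the arm holds its last target. There are 200 camera calls.

## Working session

There is one attempt and no reset: what is moved stays moved. The work goes in short steps, Python scripts to look and compute and a shell command to move; the robot and the scene stay as the last step left them, time stands still between calls to the robot, and variables do not carry over. Pictures are saved under pics/ and viewed, at most 10 in all, crops included, and the job is handed in when it is done.

```bash
mkdir -p pics
python3 - <<'E'
from cell import robot, read_camera
import cv2,numpy as np
for n in("scene","top"):
    c=read_camera(n); cv2.imwrite(f"pics/{n}0.png",c["pixels"][:,:,::-1]); print(n,c["camera_matrix"],c["R"],c["t"])
o=robot.get_obs(); print(o)
E
```

```text
scene [[373.20620565   0.         319.07817229]
 [  0.         373.20620565 195.88809439]
 [  0.           0.           1.        ]] [[-0.63590855  0.77147547  0.02111645]
 [ 0.53827754  0.46296462 -0.70421663]
 [-0.55306203 -0.43645086 -0.70967108]] [ 339.05041669 -138.12985723 1436.7986446 ]
top [[501.35546813   0.         326.53475356]
 [  0.         501.35546813 195.57254336]
 [  0.           0.           1.        ]] [[-0.01844965 -0.99954729 -0.02376607]
 [-0.99223799  0.02122807 -0.12252813]
 [ 0.12297717  0.021321   -0.99218044]] [  19.05778947  536.71575638 1474.08074031]
{'t': 0.1, 'qpos': array([-1.25659664,  0.4351459 ,  0.02496174,  1.57401149, -0.01157783,
        1.13398478, -0.07508597]), 'qd': array([ 0.00105634, -0.00081205, -0.00087026, -0.00073419,  0.0015045 ,
        0.00246749, -0.00045064]), 'joint_efforts': array([ 3.81210877e-03, -6.71754241e+01,  1.02866918e+00, -3.16894448e+01,
        1.58814032e-02,  7.47483718e-03, -1.70068580e-05]), 'eef_pos': array([252.88848507, 571.05965598, 230.60682648]), 'tool_rot': array([-7.46516636e-05,  2.06911844e-01,  9.78359338e-01, -6.98518661e-04]), 'force': array([-0.6298531 , -0.86924856, -0.15326575]), 'wrist_torque': array([-0.00214081, -0.01007048, -0.01189005]), 'gripper_force': 0.0, 'width': 1.0020860392290993}
```

View pics/scene0.png

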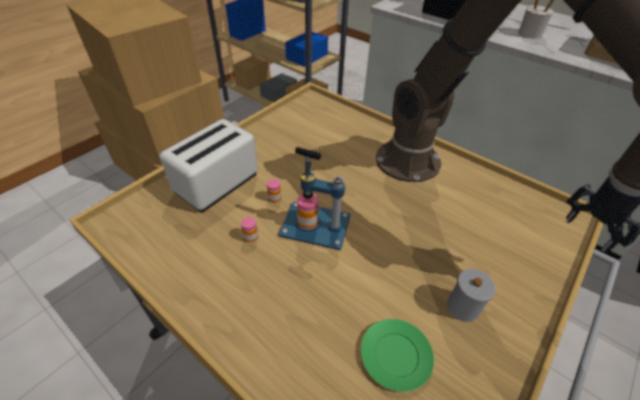

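View pics/top0.png

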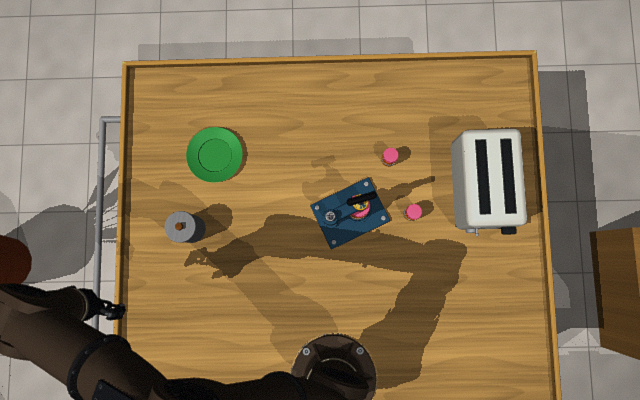

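The scene view shows the blue press at about (315,215) with its black T-bar at (308,153). The top view shows the press at (350,212) with its bar at (362,200). There are three jar candidates in the scene view: (307,213) in the press, and small ones at (273,190) and (249,229). The one in the press is the largest and stands under the foot, so it should be the one meant; I'll confirm that in an enlarged crop.

Run:
```python
import cv2,numpy as np
a=cv2.imread("pics/scene0.png")[135:255,230:370]; b=cv2.imread("pics/top0.png")[140:260,300:440]
im=np.hstack([cv2.resize(x,(400,343),interpolation=cv2.INTER_CUBIC) for x in(a,b)])
cv2.imwrite("pics/crop.png",im)
```

```text
(no output)
```

View pics/crop.png

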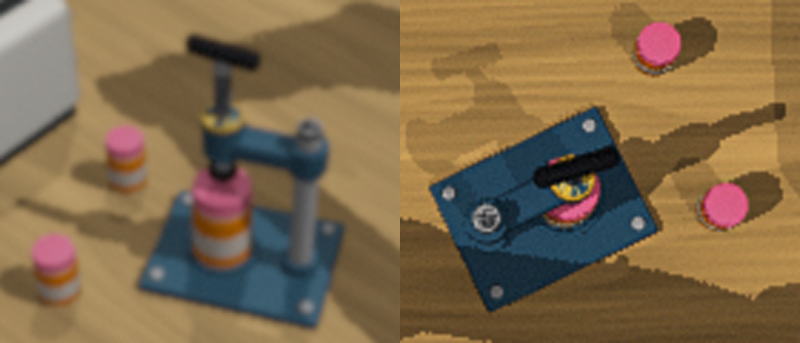

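The crop confirms it: the jar in the press, at scene (307,213), is clearly larger than the other two. In the top view the bar spans columns 347–377 and rows 192–206.

```bash
cat > h.py <<'E'
import cv2,numpy as np
from cell import robot, read_camera
def ray(c,p):
    d=c["R"].T@np.linalg.inv(c["camera_matrix"])@[p[0],p[1],1.]; return -c["R"].T@c["t"],d/np.linalg.norm(d)
def plane(c,p,z):
    o,d=ray(c,p); return o+d*(z-o[2])/d[2]
def tri(c1,p1,c2,p2):
    o1,d1=ray(c1,p1);o2,d2=ray(c2,p2)
    s=np.linalg.lstsq(np.c_[d1,-d2],o2-o1,rcond=None)[0]
    a,b=o1+s[0]*d1,o2+s[1]*d2; return (a+b)/2,np.linalg.norm(a-b)
def blob(m,box):
    x0,y0,x1,y1=box; k=np.zeros(m.shape,np.uint8); k[y0:y1,x0:x1]=m[y0:y1,x0:x1]
    cs=cv2.findContours(k,cv2.RETR_EXTERNAL,cv2.CHAIN_APPROX_NONE)[0]
    return max(cs,key=cv2.contourArea)
def bar(c,box):
    b=blob((c["pixels"].max(2)<48).astype(np.uint8),box); (cx,cy),(w,h),a=cv2.minAreaRect(b)
    pts=cv2.boxPoints(((cx,cy),(w,h),a)); 
    if np.linalg.norm(pts[0]-pts[1])<np.linalg.norm(pts[1]-pts[2]): pts=np.roll(pts,1,0)
    # long edges 0-1 and 2-3 ; ends:
    return np.array([cx,cy]),(pts[0]+pts[3])/2,(pts[1]+pts[2])/2,cv2.contourArea(b)
E
python3 - <<'E'
from h import *
s,t=read_camera("scene"),read_camera("top")
bs,bt=bar(s,(290,143,330,163)),bar(t,(335,183,390,213))
print(bs,bt)
C,e=tri(s,bs[0],t,bt[0]); print("bar",C,e)
for c,b in((s,bs),(t,bt)):
    p,q=plane(c,b[1],C[2]),plane(c,b[2],C[2]); print("ends",p[:2],q[:2],np.linalg.norm(p-q),np.degrees(np.arctan2(*(q-p)[[1,0]])))
# base plate
h=cv2.cvtColor(t["pixels"],cv2.COLOR_RGB2HSV)
m=((h[:,:,0]>92)&(h[:,:,0]<125)&(h[:,:,1]>90)).astype(np.uint8)
b=blob(m,(300,165,400,260)); r=cv2.minAreaRect(b); P=np.array([plane(t,p,14)[:2] for p in cv2.boxPoints(r)])
print("plate",r,P,P.mean(0),np.linalg.norm(P-np.roll(P,1,0),axis=1)); d=P-np.roll(P,1,0); print(np.degrees(np.arctan2(d[:,1],d[:,0])))
# brass ring
for c,box in((s,(295,165,325,200)),(t,(340,190,385,225))):
    h=cv2.cvtColor(c["pixels"],cv2.COLOR_RGB2HSV); m=((h[:,:,0]>20)&(h[:,:,0]<35)&(h[:,:,1]>110)&(h[:,:,2]>90)).astype(np.uint8)
    b=blob(m,box); print("brass",cv2.boundingRect(b),plane(c,cv2.minAreaRect(b)[0],213))
# column top
print("coltop",plane(t,(330.5,216.3),213))
E
```

```text
(array([307.5, 153.5]), array([319.14706, 156.41176], dtype=float32), array([295.85294, 150.58824], dtype=float32), 100.0) (array([361.41290283, 198.87615967]), array([346.4129 , 203.37616], dtype=float32), array([376.4129 , 194.37616], dtype=float32), 189.5)
bar [494.19050327 -82.29874273 288.28624091] 3.5325283309014894
ends [482.39694807 -49.50961619] [ 504.44987182 -112.4180115 ] 66.66181550464559 -70.68157203683523
ends [484.77028255 -46.18776374] [ 505.72021847 -121.30381825] 77.98282798350525 -74.41616526920778
plate ((349.7468566894531, 212.7591094970703), (48.48089599609375, 65.19562530517578), 64.1336441040039) [[ 511.06639162   60.08375845]
 [ 594.60257627 -120.43874121]
 [ 459.97505508 -180.3152335 ]
 [ 377.96644688   -1.63867541]] [485.90261746 -60.57722292] [146.71487359 198.91371754 147.34233536 196.59787443]
[  24.87856827  -65.1678173  -156.02257283  114.65408148]
brass (300, 175, 6, 6) [511.79984841 -83.26944584 213.        ]
brass (353, 204, 13, 6) [483.14831242 -79.57559121 213.        ]
coltop [459.54223766  -4.91826668 213.        ]
```

The press's y axis lies at about 114.5° and the bar at about 105.6°, so the handle starts near 0.15 rad. The rod axis is near (494.5, −82.5). I'll move above it now with the tool's y axis at 15.6°, a twist of −50.5°.

```bash
A='{"claw":1,"travel":[12,-33,5.5],"twist":-2.5}'
python3 -m inch '{"moves":[{"claw":1,"travel":[12,-20,20],"twist":-2.5},{"claw":1,"travel":[12,-33,20],"twist":-2.5},{"claw":1,"travel":[12,-33,20],"twist":-2.5},{"claw":1,"travel":[12,-33,20],"twist":-2.5},{"claw":1,"travel":[12,-33,20],"twist":-2.5}]}' 80
python3 -m inch '{"moves":[{"claw":1,"travel":[12,-33,10],"twist":-2.5},{"claw":1,"travel":[12,-33,5],"twist":-2.5},{"claw":1,"travel":[12,-33,0],"twist":-2.5},{"claw":1,"travel":[12,-33,0],"twist":-2.5},{"claw":1,"travel":[12,-33,0],"twist":-2.5}]}'
python3 -m inch '{"moves":[{"claw":1,"travel":[12,-33,0],"twist":-2.5},{"claw":1,"travel":[12,-33,0],"twist":-2.5},{"claw":1,"travel":[12,-33,0],"twist":-2.5},{"claw":1,"travel":[12,-33,0],"twist":-2.5},{"claw":1,"travel":[12,-33,0],"twist":-2.5}]}'
python3 -m inch '{"moves":[{"claw":1,"travel":[12,-33,0],"twist":-2.5},{"claw":1,"travel":[12,-33,0],"twist":-2.5},{"claw":1,"travel":[12,-33,0],"twist":-2.5},{"claw":1,"travel":[12,-33,0],"twist":-2.5},{"claw":1,"travel":[12,-33,0],"twist":-2.5}]}'
```

```text
t: 0.7
eef_pos: [313.3, 418.0, 331.9]
tool_rot: [-0.0, 0.313, 0.95, -0.0]
force: [0.8, 0.4, 0.3]
width: 1.0
gripper_force: 0.0
t: 1.2
eef_pos: [373.3, 253.0, 346.4]
tool_rot: [-0.0, 0.415, 0.91, 0.0]
force: [1.0, 0.5, 1.3]
width: 1.002
gripper_force: 0.0
t: 1.7
eef_pos: [433.2, 88.0, 346.4]
tool_rot: [-0.0, 0.511, 0.859, 0.0]
force: [0.1, 0.2, -0.9]
width: 1.003
gripper_force: 0.0
t: 2.2
eef_pos: [493.2, -76.8, 346.4]
tool_rot: [0.0, 0.602, 0.799, 0.0]
force: [0.4, 1.5, 0.1]
width: 1.0
gripper_force: 0.0
```

```bash
python3 -m inch '{"moves":[{"claw":1,"travel":[1,-5,-10],"twist":-0.4},{"claw":1,"travel":[0,0,-20],"twist":0},{"claw":1,"travel":[0,0,-22],"twist":0},{"claw":1,"travel":[0,0,-22],"twist":0},{"claw":1,"travel":[0,0,0],"twist":0}]}' 40
python3 - <<'E'
from h import *
s=read_camera("scene"); cv2.imwrite("pics/a.png",cv2.resize(s["pixels"][90:250,240:400,::-1],(600,600),interpolation=cv2.INTER_CUBIC))
print(robot.get_obs()["force"])
E
```

```text
t: 2.7
eef_pos: [492.1, -79.6, 269.8]
tool_rot: [-0.002, 0.603, 0.797, -0.001]
force: [0.1, -1.1, 0.6]
width: 0.999
gripper_force: 0.0
[-0.06657636 -0.73351229 -0.31296152]
```

View pics/a.png

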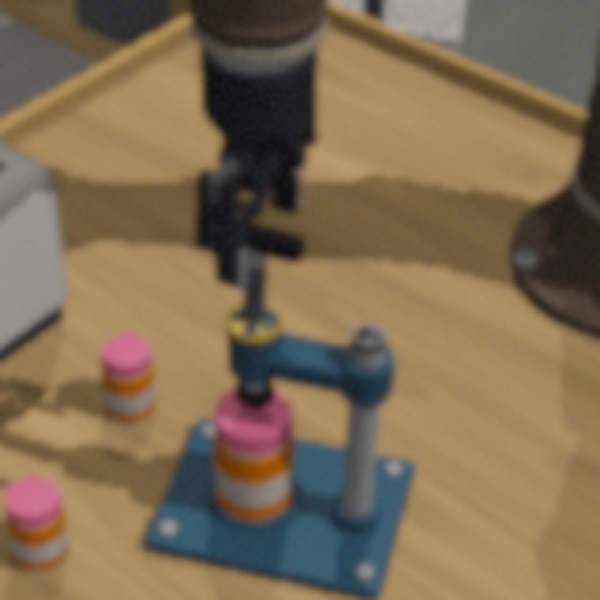

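The fingers straddle the bar at crop (265,240), above the brass bush. Next I'll nudge the tool onto the axis and close.

```bash
python3 -m inch '{"moves":[{"claw":0.8,"travel":[2,-2,2],"twist":0},{"claw":0.4,"travel":[0,0,0],"twist":0},{"claw":0,"travel":[0,0,0],"twist":0},{"claw":0,"travel":[0,0,0],"twist":0},{"claw":0,"travel":[0,0,0],"twist":0}]}' 40
python3 -m inch '{"moves":[{"claw":0,"travel":[0,0,0],"twist":0},{"claw":0,"travel":[0,0,0],"twist":0},{"claw":0,"travel":[0,0,0],"twist":0},{"claw":0,"travel":[0,0,0],"twist":0},{"claw":0,"travel":[0,0,0],"twist":0}]}' 60
python3 -c "
from cell import robot;o=robot.get_obs();print(o['force'],o['wrist_torque'])"
```

```text
t: 3.25
eef_pos: [494.9, -82.9, 274.3]
tool_rot: [-0.001, 0.604, 0.797, -0.001]
force: [2.0, 1.2, 2.0]
width: 0.203
gripper_force: 44.8
t: 3.75
eef_pos: [495.0, -82.8, 274.3]
tool_rot: [-0.001, 0.604, 0.797, -0.001]
force: [-5.6, -0.8, 3.2]
width: 0.197
gripper_force: 62.5
[-5.62040831 -0.81982055  3.16677865] [-0.12798875  0.99108658  0.01984837]
```

Gripped at a width of about 17 mm. Next I'll push down and watch the force.

```bash
python3 -m inch '{"moves":[{"claw":0,"travel":[0,0,-2],"twist":0},{"claw":0,"travel":[0,0,-2],"twist":0},{"claw":0,"travel":[0,0,-2],"twist":0},{"claw":0,"travel":[0,0,-2],"twist":0},{"claw":0,"travel":[0,0,0],"twist":0}]}' 60
python3 -m inch '{"moves":[{"claw":0,"travel":[0,0,-1],"twist":0},{"claw":0,"travel":[0,0,-1],"twist":0},{"claw":0,"travel":[0,0,0],"twist":0},{"claw":0,"travel":[0,0,0],"twist":0},{"claw":0,"travel":[0,0,0],"twist":0}]}'
```

```text
t: 4.25
eef_pos: [495.0, -82.8, 266.1]
tool_rot: [-0.001, 0.604, 0.797, -0.001]
force: [-5.4, -0.7, 3.2]
width: 0.197
gripper_force: 62.4
t: 4.75
eef_pos: [495.0, -82.9, 264.3]
tool_rot: [-0.001, 0.604, 0.797, -0.001]
force: [-5.0, 0.1, 3.5]
width: 0.199
gripper_force: 62.4
```

```bash
for i in 1 2 3; do :; done
python3 -m inch '{"moves":[{"claw":0,"travel":[0,0,-1],"twist":0},{"claw":0,"travel":[0,0,-1],"twist":0},{"claw":0,"travel":[0,0,-1],"twist":0},{"claw":0,"travel":[0,0,0],"twist":0},{"claw":0,"travel":[0,0,0],"twist":0}]}' | grep -E "eef|force:"
python3 -c "
from cell import robot,read_camera
import cv2
o=robot.get_obs();print(o['force'])
s=read_camera('scene'); cv2.imwrite('pics/b.png',cv2.resize(s['pixels'][170:220,285:335,::-1],(600,600),interpolation=cv2.INTER_CUBIC))"
```

```text
eef_pos: [495.0, -82.8, 261.3]
force: [-5.2, -1.0, 3.2]
gripper_force: 62.5
[-5.18257277 -0.9655251   3.20327695]
```

View pics/b.png

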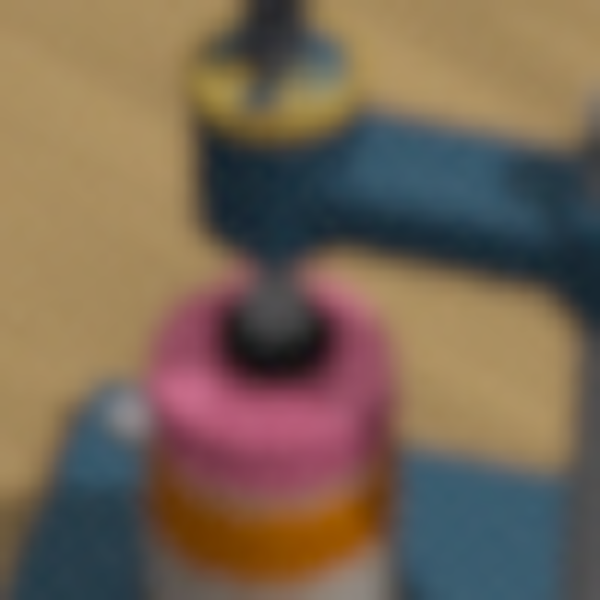

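The foot at crop (275,320) has come down and looks close to the lid's centre. The force hasn't risen, so there is no contact yet; I'll continue in small steps.

```bash
python3 -m inch '{"moves":[{"claw":0,"travel":[0,0,-1],"twist":0},{"claw":0,"travel":[0,0,0],"twist":0},{"claw":0,"travel":[0,0,0],"twist":0},{"claw":0,"travel":[0,0,0],"twist":0},{"claw":0,"travel":[0,0,0],"twist":0}]}' | grep -E "eef|force:"
python3 -m inch '{"moves":[{"claw":0,"travel":[0,0,-1],"twist":0},{"claw":0,"travel":[0,0,-1],"twist":0},{"claw":0,"travel":[0,0,0],"twist":0},{"claw":0,"travel":[0,0,0],"twist":0},{"claw":0,"travel":[0,0,0],"twist":0}]}' | grep -E "eef|force:"
```

```text
eef_pos: [495.0, -82.8, 260.3]
force: [-5.5, -0.6, 3.8]
gripper_force: 62.5
eef_pos: [495.0, -82.9, 258.5]
force: [-7.4, -0.9, 6.4]
gripper_force: 62.8
```

```bash
python3 -m inch '{"moves":[{"claw":0,"travel":[0,0,-1],"twist":0},{"claw":0,"travel":[0,0,-1],"twist":0},{"claw":0,"travel":[0,0,0],"twist":0},{"claw":0,"travel":[0,0,0],"twist":0},{"claw":0,"travel":[0,0,0],"twist":0}]}' | grep -E "eef|force:"
```

```text
eef_pos: [495.1, -82.9, 256.9]
force: [-8.6, 0.1, 11.4]
gripper_force: 63.5
```

Contact was at TCP z ≈ 259.3 mm, and the squeeze is now about 2.5 mm. I'll add 0.7 mm and then twist clockwise.

```bash
python3 -m inch '{"moves":[{"claw":0,"travel":[0,0,-0.7],"twist":0},{"claw":0,"travel":[0,0,0],"twist":0},{"claw":0,"travel":[0,0,0],"twist":0},{"claw":0,"travel":[0,0,0],"twist":-2},{"claw":0,"travel":[0,0,0],"twist":-3}]}' 80 | grep -E "eef|force:|rot"
python3 -m inch '{"moves":[{"claw":0,"travel":[0,0,0],"twist":-3},{"claw":0,"travel":[0,0,0],"twist":-3},{"claw":0,"travel":[0,0,0],"twist":-3},{"claw":0,"travel":[0,0,0],"twist":-3},{"claw":0,"travel":[0,0,0],"twist":-3}]}' | grep -E "eef|force:|rot"
python3 -c "
from cell import robot;o=robot.get_obs();print(o['force'],o['wrist_torque'])"
```

```text
eef_pos: [495.0, -82.8, 256.4]
tool_rot: [-0.001, 0.639, 0.769, -0.0]
force: [-9.6, -0.3, 13.5]
gripper_force: 81.3
eef_pos: [494.7, -82.9, 256.3]
tool_rot: [-0.001, 0.734, 0.679, -0.001]
force: [-10.8, -1.0, 14.9]
gripper_force: 81.5
[-10.80070398  -0.97804169  14.89052383] [-0.06944948  2.39395409  0.12762549]
```

```bash
python3 -m inch '{"moves":[{"claw":0,"travel":[-0.5,0,0],"twist":-4},{"claw":0,"travel":[0,0,0],"twist":-4},{"claw":0,"travel":[0,0,0],"twist":-4},{"claw":0,"travel":[0,0,0],"twist":-4},{"claw":0,"travel":[0,0,0],"twist":-4}]}' | grep -E "eef|force:|rot"
python3 -m inch '{"moves":[{"claw":0,"travel":[0,0,0],"twist":-4},{"claw":0,"travel":[0,0,0],"twist":-4},{"claw":0,"travel":[0,0,0],"twist":-4},{"claw":0,"travel":[0,0,0],"twist":-4},{"claw":0,"travel":[0,0,0],"twist":-2}]}' | grep -E "eef|force:|rot"
python3 -c "
from cell import robot;o=robot.get_obs();print(o['force'],o['wrist_torque'])"
```

```text
eef_pos: [494.1, -82.7, 256.4]
tool_rot: [-0.001, 0.841, 0.541, -0.001]
force: [-11.0, 0.6, 17.3]
gripper_force: 82.2
eef_pos: [493.7, -82.5, 256.3]
tool_rot: [-0.001, 0.915, 0.403, -0.001]
force: [-11.0, 0.6, 18.6]
gripper_force: 82.5
[-11.04822106   0.59100855  18.60328756] [0.46630246 3.44436129 0.40745556]
```

```bash
python3 -m inch '{"moves":[{"claw":0,"travel":[0,0,0],"twist":-2},{"claw":0,"travel":[0,0,0],"twist":-2},{"claw":0,"travel":[0,0,0],"twist":-2},{"claw":0,"travel":[0,0,0],"twist":-1},{"claw":0,"travel":[0,0,0],"twist":-1}]}' | grep -E "eef|force:|rot"
python3 -c "
from cell import robot;o=robot.get_obs();print(o['force'],o['wrist_torque'])"
python3 -m inch '{"moves":[{"claw":0,"travel":[0,0,0],"twist":-1},{"claw":0,"travel":[0,0,0],"twist":-1},{"claw":0,"travel":[0,0,0],"twist":-1},{"claw":0,"travel":[0,0,0],"twist":0},{"claw":0,"travel":[0,0,0],"twist":0}]}' | grep -E "eef|force:|rot"
python3 -c "
from cell import robot;o=robot.get_obs();print(o['force'],o['wrist_torque'])"
```

```text
eef_pos: [493.6, -82.3, 256.2]
tool_rot: [-0.001, 0.941, 0.339, -0.002]
force: [-11.8, 1.6, 18.5]
gripper_force: 82.4
[-11.77265063   1.61460062  18.53711858] [0.69550404 3.59180321 0.38454366]
eef_pos: [493.6, -82.3, 256.2]
tool_rot: [-0.001, 0.949, 0.315, -0.002]
force: [-11.6, 1.4, 17.8]
gripper_force: 82.2
[-11.55253515   1.42922549  17.83851535] [0.54448446 3.48051046 0.23478007]
```

```bash
python3 -m inch '{"moves":[{"claw":0,"travel":[0,0,0],"twist":-1},{"claw":0,"travel":[0,0,0],"twist":-1},{"claw":0,"travel":[0,0,0],"twist":-1},{"claw":0,"travel":[0,0,0],"twist":0},{"claw":0,"travel":[0,0,0],"twist":0}]}' | grep -E "eef|rot"
python3 -c "
from cell import robot;o=robot.get_obs();print(o['force'],o['wrist_torque'])"
python3 -m inch '{"moves":[{"claw":0,"travel":[0,0,0],"twist":-1},{"claw":0,"travel":[0,0,0],"twist":-1},{"claw":0,"travel":[0,0,0],"twist":-1},{"claw":0,"travel":[0,0,0],"twist":0},{"claw":0,"travel":[0,0,0],"twist":0}]}' | grep -E "eef|rot"
python3 -c "
from cell import robot;o=robot.get_obs();print(o['force'],o['wrist_torque'])"
```

```text
eef_pos: [493.6, -82.4, 256.2]
tool_rot: [-0.001, 0.957, 0.291, -0.002]
[-11.83361919  -0.22740433  18.28358617] [0.42920111 3.43970526 1.55062824]
eef_pos: [493.7, -82.5, 256.2]
tool_rot: [-0.001, 0.964, 0.267, -0.002]
[-13.32971195  -0.98173043  17.21234043] [4.90516718e-04 3.23493162e+00 2.54131611e+00]
```

The torque jump to 2.5 N·m shows the handle is at its stop. I'll unload the twist, then open.

```bash
python3 -m inch '{"moves":[{"claw":0,"travel":[0,0,0],"twist":2},{"claw":0,"travel":[0,0,0],"twist":2},{"claw":0,"travel":[0,0,0],"twist":0},{"claw":0,"travel":[0,0,0],"twist":0},{"claw":0,"travel":[0,0,0],"twist":0}]}' | grep -E "eef|rot"
python3 -c "
from cell import robot;o=robot.get_obs();print(o['force'],o['wrist_torque'])"
python3 -m inch '{"moves":[{"claw":0.4,"travel":[0,0,0],"twist":0},{"claw":0.7,"travel":[0,0,0],"twist":0},{"claw":1,"travel":[0,0,0],"twist":0},{"claw":1,"travel":[0,0,0],"twist":0},{"claw":1,"travel":[0,0,0],"twist":0}]}'
python3 -m inch '{"moves":[{"claw":1,"travel":[0,0,0],"twist":0},{"claw":1,"travel":[0,0,10],"twist":0},{"claw":1,"travel":[0,0,20],"twist":0},{"claw":1,"travel":[0,0,30],"twist":0},{"claw":1,"travel":[0,0,30],"twist":0}]}'
```

```text
eef_pos: [493.6, -82.5, 256.1]
tool_rot: [-0.001, 0.954, 0.299, -0.002]
[-12.43901356   0.46226469  17.5385719 ] [0.21889055 3.34357241 1.18630354]
t: 11.8
eef_pos: [495.7, -82.5, 255.6]
tool_rot: [0.0, 0.954, 0.298, 0.0]
force: [-0.2, 0.4, 0.5]
width: 0.998
gripper_force: 0.0
t: 12.3
eef_pos: [495.3, -82.8, 347.2]
tool_rot: [0.0, 0.955, 0.298, -0.0]
force: [1.2, 0.2, -0.2]
width: 1.0
gripper_force: 0.0
```

```bash
python3 -m inch '{"moves":[{"claw":1,"travel":[0,20,20],"twist":0},{"claw":1,"travel":[0,30,0],"twist":0},{"claw":1,"travel":[0,30,0],"twist":0},{"claw":1,"travel":[0,30,0],"twist":0},{"claw":1,"travel":[0,30,0],"twist":0}]}' | grep eef
python3 -m inch '{"moves":[{"claw":1,"travel":[0,30,0],"twist":0},{"claw":1,"travel":[0,30,0],"twist":0},{"claw":1,"travel":[0,30,0],"twist":0},{"claw":1,"travel":[0,0,0],"twist":0},{"claw":1,"travel":[0,0,0],"twist":0}]}' | grep eef
python3 - <<'E'
from h import *
s,t=read_camera("scene"),read_camera("top")
a=cv2.resize(s["pixels"][135:255,230:370,::-1],(400,343),interpolation=cv2.INTER_CUBIC);b=cv2.resize(t["pixels"][140:260,300:440,::-1],(400,343),interpolation=cv2.INTER_CUBIC)
cv2.imwrite("pics/end.png",np.hstack([a,b]))
bs,bt=bar(s,(285,143,335,172)),bar(t,(335,180,390,218))
C,e=tri(s,bs[0],t,bt[0]); print("bar",C,e,bt)
p,q=[plane(t,x,273) for x in bt[1:3]]; print(np.degrees(np.arctan2(*(q-p)[[1,0]])),np.linalg.norm(p-q))
E
```

```text
eef_pos: [495.5, 58.5, 366.5]
eef_pos: [495.6, 147.8, 366.0]
bar [495.30573103 -81.48853303 270.5048267 ] 3.730542430243171 (array([360.79232788, 199.23846436]), array([370.83542, 210.46307], dtype=float32), array([350.74924, 188.01385], dtype=float32), 181.5)
40.1966716817514 75.87988168463305
```

View pics/end.png

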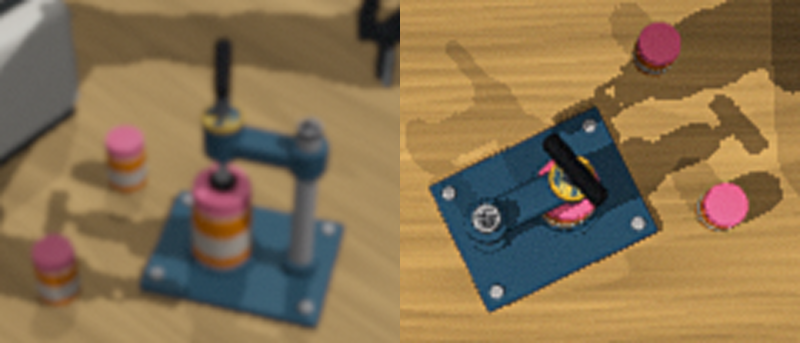

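The bar now lies at about 40°, which puts the handle near 1.30–1.36 rad, past the lock point. It has stayed about 18 mm lower, the foot is on the pink lid at crop (222,183), and the jar hasn't moved. The gripper is well clear, so I'll hand it in.

```bash
python3 -c "
from cell import robot
print(robot.sign_off())"
```

```text
the job is handed in; nothing more can be done
None
```

I pressed the foot about 3 mm into the apricot jar's lid, twisted the handle clockwise to its stop and let go; the last pictures show the press still down and locked with the jar in place, and the job is handed in.

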